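# Sweep the squeezed limes down the counter's waste chute

## Robot

A 6-joint arm with a two-finger parallel gripper is mounted at the origin on the work surface. World frame = base frame: x ahead of the robot, y to its left, z up, the work surface at z = 0. Lengths are in mm, angles in rad, forces in N, time in s.
With the tool pointing down it reaches from about 400 to 825 mm from the base axis. Payload 7 kg.
Tool frame: the origin (TCP) lies at the very end of the fingers, on their centre line; the grasp point (between the pads) lies 19 mm behind it; z points along the fingers, y is the line along which they close (so a half turn about z gives the same grasp; the last joint's range is limited). The gripper opens to 88 mm and grips with 3 to 60 N. Pads are 19 mm wide; open, the fingers measure 130 mm over their backs; the gripper's body (78 mm by 193 mm) begins 47 mm behind the grasp point.
Start: joints at [1.515, 0.359, 0.012, 0, -1.224, -0.288], TCP at [227.528, 635.473, 194.761] pointing down, gripper open.
Joint ranges: [-3.07, 3.07], [-1.43, 2.12], [-1.02, 1.25], [-3.03, 1.67], [-3.05, -0], [-3.03, 3.03]. Speed limits (rad/s): [2.39, 2.39, 3.01, 3.14, 3.14, 3.14].

## Interface

Orientations are given as a unit quaternion [x, y, z, w].
In Python, from plant import bot gives the robot as it stands. Calls block until the motion is done:
- bot.move_ptp(position, orientation): joint-space move of the TCP to a pose.
- bot.line_to(position, velocity=150, ori=None): straight line of the TCP; ori=None keeps the orientation; velocity is the mean speed in mm/s.
- bot.move_joints(angles): joint-space move.
- bot.move_gripper(opening, force=None): finger opening in mm; force is the grip in N (None keeps the last); returns when the fingers have stopped.
- bot.pause(seconds).
- bot.solve_ik(position, orientation): joint angles nearest the present ones, or None.
- bot.read_state(): the state.
- bot.camera(name): name is "scene" or "top" or "wrist"; returns the picture (400x640x3 uint8, red, green, blue); there is no depth.
- bot.get_calibration(name): a dict with "fx", "fy", "cx", "cy" (pixels), "view" (4x4, takes a point from world to camera coordinates); the wrist camera has in their place "T_tool_cam" (4x4, takes a point from camera to tool coordinates, whose origin is the TCP and whose axes are the flange's). Camera axes: x right, y up, looking along -z (the intrinsics and any distortion apply to the point x, -y, -z); pixel columns grow to the right and rows downward; lengths in mm; the calibration is good to about 2 mm. A picture is of the moment at which its call begins: read the wrist's pose just before it. get_calibration takes no time and is no camera call.
A pose or a line that the arm cannot do raises bot.Unreachable and nothing moves.
- bot.close_job(): hands the job in; it is judged then, once.
The state is a dict: "t": time; "joint_pos": joint angles; "qvel": joint speeds; "tau": joint torques, N m; "tcp_pos": TCP position; "eef_rot": TCP orientation; "contact_force": force on the tool from outside, world axes, zero at the start; "moment": the same for the moment, N m; "width": finger opening in mm; "finger_force": force on a finger pad.
Only numpy, scipy, OpenCV 4.12 (cv2) and the standard library are available. Lean on these libraries where they do the work, as an engineer would, in place of code of your own. Each camera call takes 0.05 s, during which the arm holds its last target. There are 200 camera calls.

## Task

Clear the three squeezed lime halves off the counter: with the fingers, sweep each one along the boards and over the edge into the round steel waste chute, so that all three drop into the scrap bin below. Push them gently - do not pinch them, press hard on them or pick them up - and leave everything else on the counter where it is.

Things in the scene. Friction and masses are not known exactly. Their poses are not given: they have to be found in the camera images.
- chute (a point): centre of the mouth of the round waste chute in the plank counter, at the level of the counter top: a hole 150 mm across whose steel flange (226 mm across) lies flush with the boards, so nothing stops a thing sliding over it. A tube 55 mm deep opens over a shallow tilt-out scrap bin in the cabinet, whose sloping floor lies about 135 mm below the counter top; the bin's panel stands slightly ajar and needs nothing. Axes parallel to the world's
- lime_a: squeezed lime half lying cut face down: a dark green dome 50 mm across and 31 mm high, its sides upright for the first 8 mm, about 30 g, that slides and does not roll. Origin at the centre of the cut face (the underside), z up; the yaw means nothing
- lime_b: squeezed lime half lying cut face down: a dark green dome 50 mm across and 31 mm high, its sides upright for the first 8 mm, about 30 g, that slides and does not roll. Origin at the centre of the cut face (the underside), z up; the yaw means nothing
- lime_c: squeezed lime half lying cut face down: a dark green dome 50 mm across and 31 mm high, its sides upright for the first 8 mm, about 30 g, that slides and does not roll. Origin at the centre of the cut face (the underside), z up; the yaw means nothing
- funnel: yellow plastic funnel standing mouth down: 124 mm across, cone up to 62 mm, spout up to 125 mm, a tab 86 mm out towards its own -x; origin at the centre of its underside
- grill_brush: grill brush lying bristles down: 350 mm long along its own x (handle towards -x, 173 mm from the origin; steel scraper at 179 mm on the +x side), up to 70 mm wide and 51 mm high; origin on the counter
- ramekin: clear glass ramekin, 84 mm across and 46 mm high; origin at the centre of its underside
- spatula: orange silicone spatula lying flat along its own x: handle to -135 mm, blade (58 mm wide) to +143 mm, 13 mm high; origin on the counter
- bottle: amber glass bottle, 64 mm across and 190 mm high; origin at the centre of its underside
- pepper_mill: dark wooden pepper mill, 56 mm across and 168 mm high; origin at the centre of its underside
- press: hand citrus press lying closed: cups 74 mm across and 51 mm high about the origin, hinge lug 51 mm out along its own +x, two handles reaching 183 mm out along -x; origin under the cups, on the counter

How it is judged:
By the outcome, as a careful person would: the job done as asked, in the order asked, and still so for the second after the job is handed in, with the robot touching nothing.
It also fails if it takes over 58 s, if anything falls off the work surface, if the arm or the gripper's body presses on something with over 40 N, if the wrist force passes 120 N, or if a joint passes its speed limit or range.

## Working session

There is one attempt and no reset: what is moved stays moved. The work goes in short steps, each a Python script; the robot and the scene stay as the last script left them, time stands still between calls to the robot, and variables do not carry over. Pictures are saved under pics/ and viewed, at most 10 in all, crops included, and the job is handed in when it is done.

```bash
mkdir -p pics; ls; python3 - <<'E'
from plant import bot
import cv2
for n in("top","scene"):
    cv2.imwrite(f"pics/{n}0.png",bot.camera(n)[:,:,::-1])
    c=bot.get_calibration(n);print(n,c)
s=bot.read_state();print(s)
print(bot.get_calibration("wrist"))
E
```

```text
pics
top {'fx': 373.892842905843, 'fy': 373.892842905843, 'cx': 317.647155613775, 'cy': 193.37601264023155, 'view': array([[ 2.23842279e-02, -9.99747394e-01,  2.02333952e-03,
         9.19512004e+00],
       [ 9.86598800e-01,  2.24169225e-02,  1.61617729e-01,
        -5.22408781e+02],
       [-1.61622260e-01, -1.62146372e-03,  9.86851365e-01,
        -9.66206730e+02],
       [ 0.00000000e+00,  0.00000000e+00,  0.00000000e+00,
         1.00000000e+00]])}
scene {'fx': 473.1357750228276, 'fy': 473.1357750228276, 'cx': 315.0687044255837, 'cy': 210.2070204013612, 'view': array([[ 5.55860199e-01,  8.31274144e-01,  1.65422492e-03,
        -3.05675469e+02],
       [-7.13073161e-01,  4.75796336e-01,  5.14921853e-01,
         3.34686608e+02],
       [ 4.27254148e-01, -2.87404147e-01,  8.57235527e-01,
        -1.62539862e+03],
       [ 0.00000000e+00,  0.00000000e+00,  0.00000000e+00,
         1.00000000e+00]])}
{'t': 0.1, 'joint_pos': array([ 1.51508641e+00,  3.59323810e-01,  1.11383010e-02, -2.71955761e-04,
       -1.22411545e+00, -2.88074002e-01]), 'qvel': array([-0.00050993, -0.00042045,  0
[... 263 characters left out ...]
[ 9.85254710e-01, -1.71092298e-01, -3.97822226e-05,  7.62064347e-04]), 'contact_force': array([0.22207218, 0.35581172, 0.52681708]), 'moment': array([ 0.01591778, -0.0191085 ,  0.04403808]), 'finger_force': 0.0, 'width': 87.34016873473593}
{'fx': 286.27299861872507, 'fy': 286.27299861872507, 'cx': 321.13524026417906, 'cy': 203.72899037247154, 'T_tool_cam': array([[ 6.54316678e-05,  9.62786924e-01,  2.70261605e-01,
         7.23199666e+01],
       [ 9.99999971e-01, -1.25874475e-04,  2.06313556e-04,
        -1.33351569e-01],
       [ 2.32655032e-04,  2.70261583e-01, -9.62786904e-01,
        -1.90730705e+02],
       [ 0.00000000e+00,  0.00000000e+00,  0.00000000e+00,
         1.00000000e+00]])}
```

View pics/top0.png

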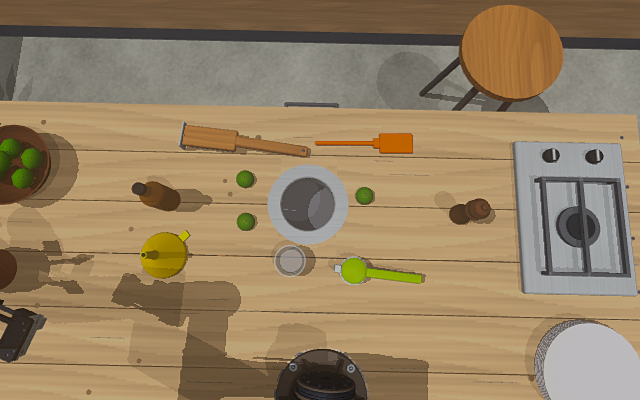

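View pics/scene0.png

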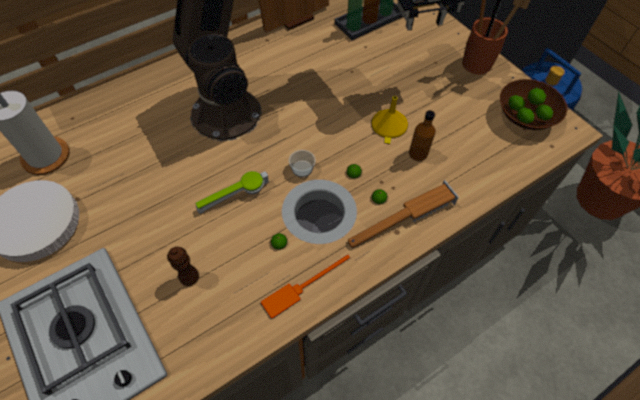

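The top view shows limes at about (245,179), (246,222) and (364,196). The chute flange is centred near (308,204), with the brush handle, spatula, ramekin and press around it. The scene view agrees. Next I'll measure these.

```bash
cat >h.py <<'E'
import numpy as np, cv2
from plant import bot
def ray(n,u,v,z):
    c=bot.get_calibration(n);V=c["view"];R=V[:3,:3];o=-R.T@V[:3,3]
    d=R.T@np.array([(u-c["cx"])/c["fx"],-(v-c["cy"])/c["fy"],-1]);return (o+d*(z-o[2])/d[2])
def blobs(im,lo,hi,amin):
    m=cv2.inRange(cv2.cvtColor(im,cv2.COLOR_RGB2HSV),lo,hi)
    n,_,s,c=cv2.connectedComponentsWithStats(m)
    return [(c[i],s[i]) for i in range(1,n) if s[i][4]>=amin]
E
python3 - <<'E'
from h import *
for n in("top","scene"):
    im=cv2.imread(f"pics/{n}0.png")[:,:,::-1].copy()
    print(n)
    for c,s in blobs(im,(40,120,30),(75,255,255),40): print("green",c.round(1),s,ray(n,*c,13).round(0))
    for c,s in blobs(im,(33,150,150),(42,255,255),40): print("press",c.round(1),s,ray(n,*c,20).round(0))
    m=cv2.inRange(cv2.cvtColor(im,cv2.COLOR_RGB2HSV),(0,0,125),(179,40,255))
    for k in cv2.findContours(m,cv2.RETR_EXTERNAL,cv2.CHAIN_APPROX_NONE)[0]:
        if cv2.contourArea(k)>1500:
            (x,y,w,h)=cv2.boundingRect(k);P=np.array([ray(n,*p[0],0)[:2] for p in k],np.float32);print("grey",x,y,w,h,cv2.minEnclosingCircle(P))
for nm,u,v,z in [("ramekin",291,261,30),("brush end",310,153,20),("brush handle base",237,142,20),("brush head low",235,152,30),("spat end",316,143,5),("press cup",354,270,40),("press lug",338,268,20),("bottlebase",168,198,20),("millbase",460,213,10),("spat blade",413,152,5)]: print(nm,ray("top",u,v,z).round(0))
im=cv2.imread("pics/top0.png")[120:300,120:480];cv2.imwrite("pics/crop.png",cv2.resize(im,None,fx=2.2,fy=2.2,interpolation=cv2.INTER_CUBIC))
E
```

```text
top
green [  6.6 150.7] [  0 139  19  32 316] [629. 903.  13.]
green [ 29.1 157.3] [ 21 148  18  21 247] [611. 836.  13.]
green [ 19.9 177.2] [ 12 168  17  21 256] [554. 853.  13.]
green [243.7 178.3] [237 171  15  16 174] [565. 229.  13.]
green [363.8 195.2] [356 188  17  16 198] [ 525. -107.   13.]
green [244.5 221.2] [237 213  15  17 185] [445. 220.  13.]
press [353.1 270.4] [341 258  25  26 488] [320. -78.  20.]
press [392.8 275.4] [366 269  55  15 430] [ 309. -184.   20.]
grey 535 322 105 78 ((74.01866912841797, -696.5147094726562), 140.58494567871094)
grey 268 164 80 81 ((500.0033264160156, 48.67892837524414), 113.30347442626953)
grey 515 142 122 154 ((481.6896667480469, -694.3533325195312), 258.42901611328125)
grey 538 49 102 90 ((862.0880737304688, -800.7037963867188), 181.63400268554688)
grey 12 37 384 72 ((882.93798828125, 360.18499755859375), 570.0631713867188)
scene
green [386.    6.8] [380   0  13  16 128] [-134.  800.   13.]
green [354.1  18.9] [347   5  15  26 215] [-144.  649.   13.]
green [536.7  95.7] [528  88  18  17 216] [543. 935.  13.]
green [521.3 109. ] [509  96  25  27 365] [557. 844.  13.]
green [544.3 111.9] [536 105  17  15 188] [609. 900.  13.]
green [353.6 170.9] [347 165  14  13 145] [448. 213.  13.]
green [379.  196.4] [372 190  15  14 156] [568. 221.  13.]
green [278.6 241. ] [271 234  16  15 181] [ 528. -111.   13.]Traceback (most recent call last):
  File "<stdin>", line 10, in <module>
  File "h.py", line 4, in ray
    c=bot.get_calibration(n);V=c["view"];R=V[:3,:3];o=-R.T@V[:3,3]
ValueError: time passes only in moves, steps and waits
```

```bash
sed -i 's/c=bot.get_calibration(n);V=/c=C[n];V=/' h.py; echo 'C={n:bot.get_calibration(n) for n in("top","scene")}' >>h.py
python3 - <<'E'
from h import *
for n in("top","scene"):
    im=cv2.imread(f"pics/{n}0.png")[:,:,::-1].copy()
    for c,s in blobs(im,(35,120,12),(75,255,255),100):
        if s[4]<450: print(n,s,ray(n,s[0]+s[2]/2-.5,s[1]+s[3]/2-.5,13).round(0),ray(n,*c,13).round(0))
for nm,u,v,z in [("ramekin",291,261,30),("brush end",310,153,20),("brush head low",235,152,30),("spat end",316,143,5),("press cup",354,270,40),("bottlebase",168,198,20),("funneltab",188,235,10),("millbase",460,213,10)]: print(nm,ray("top",u,v,z).round(0))
from scipy.spatial.transform import Rotation as R
G=np.array([500,48.7])
for p in [(566,225),(447,217),(526,-109)]:
    p=np.array(p);d=(G-p)/np.linalg.norm(G-p)
    for k in(0,np.pi):
        q=(R.from_euler('z',np.arctan2(d[1],d[0])+k)*R.from_euler('x',np.pi)).as_quat()
        for e in(p-d*62,G-d*40): print(e.round(0),k,np.round(bot.solve_ik([*e,5],q),2) if bot.solve_ik([*e,5],q) is not None else None)
E
```

```text
top [ 21 148  22  21 327] [610. 829.  13.] [610. 831.  13.]
top [ 11 168  23  21 347] [552. 847.  13.] [552. 847.  13.]
top [237 171  17  16 214] [564. 225.  13.] [564. 226.  13.]
top [356 187  17  17 223] [ 525. -108.   13.] [ 524. -108.   13.]
top [237 213  18  17 233] [446. 217.  13.] [445. 217.  13.]
scene [380   0  14  16 131] [-129.  799.   13.] [-134.  800.   13.]
scene [347   5  15  26 220] [-151.  654.   13.] [-144.  649.   13.]
scene [528  88  25  32 446] [574. 917.  13.] [574. 918.  13.]
scene [509  95  25  28 398] [554. 845.  13.] [556. 844.  13.]
scene [347 164  14  14 157] [447. 214.  13.] [448. 214.  13.]
scene [372 189  15  15 167] [567. 222.  13.] [567. 222.  13.]
scene [271 233  16  16 195] [ 527. -111.   13.] [ 528. -111.   13.]
ramekin [341.  88.  30.]
brush end [640.  45.  20.]
brush head low [635. 253.  30.]
spat end [674.  29.   5.]
press cup [321. -79.  40.]
bottlebase [504. 432.  20.]
funneltab [404. 373.  10.]
millbase [ 481. -374.   10.]
[588. 283.] 0 [ 0.75  0.49 -0.26  0.   -0.82 -1.11]
[514.  86.] 0 [ 0.54  0.32 -0.56  0.   -0.7  -0.9 ]
[588. 283.] 3.141592653589793 [ 0.75  0.49 -0.26  0.   -0.82  2.04]
[514.  86.] 3.141592653589793 [ 0.54  0.32 -0.56  0.   -0.7   2.24]
[428. 276.] 0 [ 0.96  0.3  -0.58  0.   -0.69 -0.65]
[488.  87.] 0 [ 0.57  0.28 -0.61  0.   -0.68 -0.27]
[428. 276.] 3.141592653589793 [ 0.96  0.3  -0.58  0.   -0.69  2.49]
[488.  87.] 3.141592653589793 [ 0.57  0.28 -0.61  0.   -0.68  2.87]
[ 536. -170.] 0 [ 0.04  0.37 -0.47  0.   -0.73 -3.02]
[507.   9.] 0 [ 0.41  0.3  -0.59  0.   -0.68  2.9 ]
[ 536. -170.] 3.141592653589793 [ 0.04  0.37 -0.47  0.   -0.73  0.12]
[507.   9.] 3.141592653589793 [ 0.41  0.3  -0.59  0.   -0.68 -0.24]
```

```bash
cat >>h.py <<'E'
from scipy.spatial.transform import Rotation as R
G=np.array([500,48.7])
def sweep(p,k,hi):
    p=np.array(p,float);d=(G-p)/np.linalg.norm(G-p);a=p-d*62;e=G-d*40
    q=(R.from_euler('z',np.arctan2(d[1],d[0])+k)*R.from_euler('x',np.pi)).as_quat()
    bot.move_ptp([*a,hi],q);bot.line_to([*a,40],200)
    bot.line_to([*a,5],50);s=bot.read_state();print(s["t"],s["tcp_pos"],s["contact_force"])
    bot.line_to([*e,5],70);s=bot.read_state();print(s["t"],s["tcp_pos"],s["contact_force"])
    bot.line_to([*e,100],150)
E
python3 - <<'E'
from h import *
p=bot.read_state()["tcp_pos"]
bot.line_to([p[0],p[1],260],150)
bot.move_gripper(30)
sweep((566,224),0,260)
cv2.imwrite("pics/t1.png",bot.camera("top")[:,:,::-1]);print(bot.read_state()["t"])
E
```

```text
5.6917 [588.04300187 282.11208973   5.09545757] [-0.05553754 -0.92297456 -0.60192302]
8.8333 [514.17711179  86.27612051   5.00080844] [ 0.75964989  0.74989342 -1.14626035]
9.6667
```

View pics/t1.png

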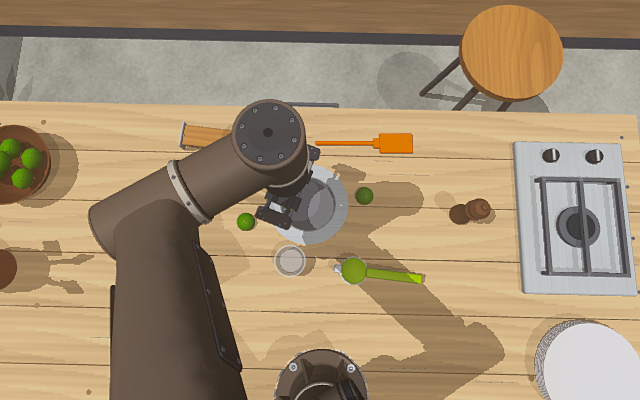

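The top view shows the lime gone from its place and the other two still at (246,222) and (364,196). The mouth is partly hidden by the arm, so I'll carry on and check it after the next sweeps.

```bash
python3 - <<'E'
from h import *
sweep((446.5,216),0,100)
sweep((526,-109),np.pi,100)
p=bot.read_state()["tcp_pos"]
bot.line_to([p[0],p[1],200],200)
bot.move_ptp([520,-220,250],bot.read_state()["eef_rot"])
for n in("top","scene"): cv2.imwrite(f"pics/{n}2.png",bot.camera(n)[:,:,::-1])
print(bot.read_state()["t"])
im=cv2.imread("pics/top2.png");cv2.imwrite("pics/crop.png",cv2.resize(im[110:300,130:480],None,fx=2.2,fy=2.2))
E
```

```text
11.8083 [427.7330991  275.20339475   5.06116122] [-0.44927624  0.40531458  0.30795794]
14.7833 [487.79703473  86.92706076   5.01499704] [ 0.37459099 -0.94323061 -0.09682421]
17.8917 [ 536.22861302 -170.24803548    5.0617216 ] [-0.27328489 -0.65078877  0.48325403]
20.6417 [506.48907137   9.06727946   4.97155401] [-0.35982362  0.02423015  0.24688843]
23.1083
```

View pics/crop.png

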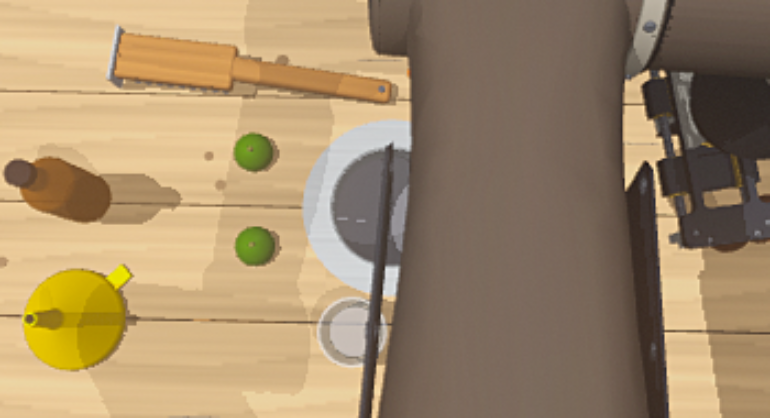

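View pics/scene2.png

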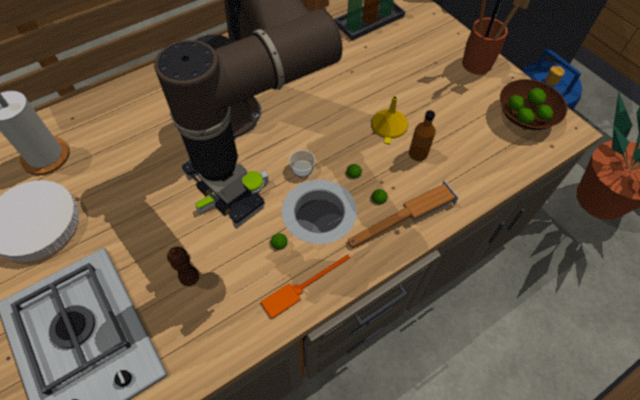

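None of the limes moved: they're still at the same pixels in both views. The likely cause is that they passed between the fingers, so I'll check the opening.

```bash
python3 - <<'E'
from h import *
s=bot.read_state();print(s["width"],s["tcp_pos"],s["eef_rot"],s["t"])
r=bot.move_gripper(20,10);s=bot.read_state();print(r,s["width"],s["t"],s["finger_force"])
cv2.imwrite("pics/w.png",bot.camera("wrist")[:,:,::-1])
for n in("top","scene"):
    im=cv2.imread(f"pics/{n}2.png")[:,:,::-1].copy()
    for c,q in blobs(im,(35,120,12),(75,255,255),100):
        if q[4]<260: print(n,q,ray(n,*c,13).round(0))
E
```

```text
29.921239359506092 [ 519.90812604 -219.00921773  249.33015658] [ 7.62742213e-01 -6.46701494e-01 -1.00182739e-03  7.00254463e-04] 23.1083
False 20.07279834967645 23.575 0.0
top [237 171  15  16 189] [565. 228.  13.]
top [237 213  17  17 207] [445. 219.  13.]
scene [380   0  13  15 136] [-135.  800.   13.]
scene [347   7  15  24 220] [-143.  648.   13.]
scene [347 164  15  14 159] [448. 214.  13.]
scene [372 189  15  15 170] [567. 222.  13.]
scene [196 196  19  12 121] [ 291. -227.   13.]
scene [271 233  16  16 198] [ 528. -111.   13.]
```

View pics/w.png

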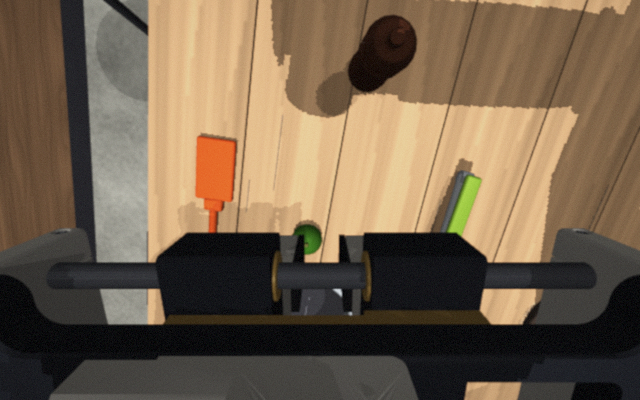

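The opening was 30 mm as set, and the wrist view shows lime_c undisturbed at (306,239). So the fingers may have passed above the limes, or the frames may be off. I'll triangulate the limes and check the wrist camera pose against known points.

```bash
python3 - <<'E'
from h import *
def tri(a,b):
    A=[]
    for n,(u,v) in (("top",a),("scene",b)):
        o=ray(n,u,v,400);e=ray(n,u,v,0);d=(e-o)/np.linalg.norm(e-o);A.append((o,d))
    M=sum(np.eye(3)-np.outer(d,d) for o,d in A);r=sum((np.eye(3)-np.outer(d,d))@o for o,d in A);return np.linalg.solve(M,r).round(0)
print("limes",tri((245,178.7),(379.2,196.2)),tri((245.5,221),(353.7,170.7)),tri((364,195),(278.7,240.7)))
s=bot.read_state();T=np.eye(4);T[:3,:3]=R.from_quat(s["eef_rot"]).as_matrix();T[:3,3]=s["tcp_pos"]
c=bot.get_calibration("wrist");W=np.linalg.inv(T@c["T_tool_cam"])
def proj(P,W,c):
    x=W[:3,:3]@P+W[:3,3];return np.round([c["cx"]-c["fx"]*x[0]/x[2],c["cy"]+c["fy"]*x[1]/x[2]],0)
for nm,P in [("lime_c",(527,-109,13)),("mill base",(481,-374,0)),("spat blade ends",ray("top",413,133,5)),("",ray("top",413,152,5)),("press handle end",ray("top",423,283,15)),("tcp",s["tcp_pos"])]: print(nm,np.round(P),proj(np.array(P),W,c))
for n in("top","scene"): print("tcp in",n,proj(s["tcp_pos"],C[n]["view"],C[n]))
im=cv2.imread("pics/scene2.png");cv2.imwrite("pics/sc.png",cv2.resize(im[120:260,130:330],None,fx=4,fy=4,interpolation=cv2.INTER_CUBIC))
E
```

```text
limes [565. 226.   7.] [446. 217.   9.] [ 526. -109.    8.]
lime_c [ 527 -109   13] [305. 240.]
mill base [ 481 -374    0] [366.  69.]
spat blade ends [ 710. -249.    5.] [197. 132.]
 [ 654. -248.    5.] [235. 139.]
press handle end [ 291. -266.   15.] [477. 168.]
tcp [ 520. -220.  250.] [321. 229.]
tcp in top [430. 181.]
tcp in scene [231. 215.]
```

View pics/sc.png

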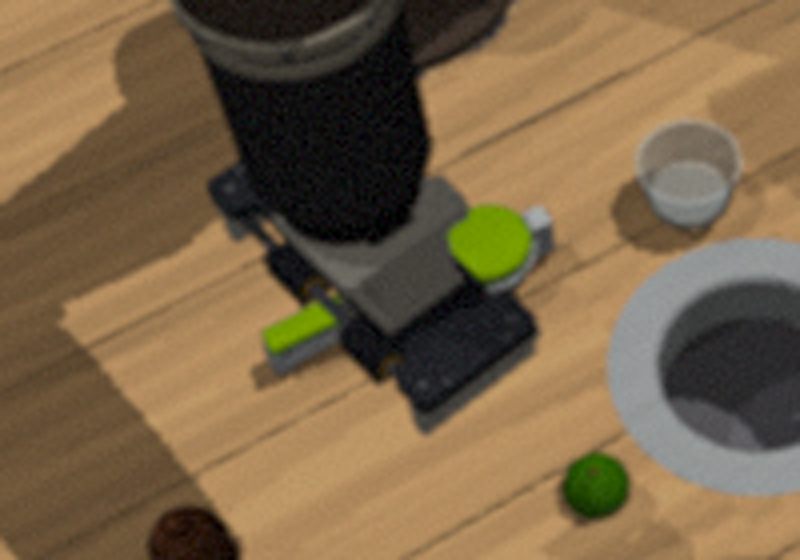

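```bash
python3 - <<'E'
import cv2
im=cv2.imread("pics/w.png");cv2.imwrite("pics/wc.png",cv2.resize(im[200:340,220:420],None,fx=4,fy=4,interpolation=cv2.INTER_CUBIC))
E
```

```text
(no output)
```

View pics/wc.png

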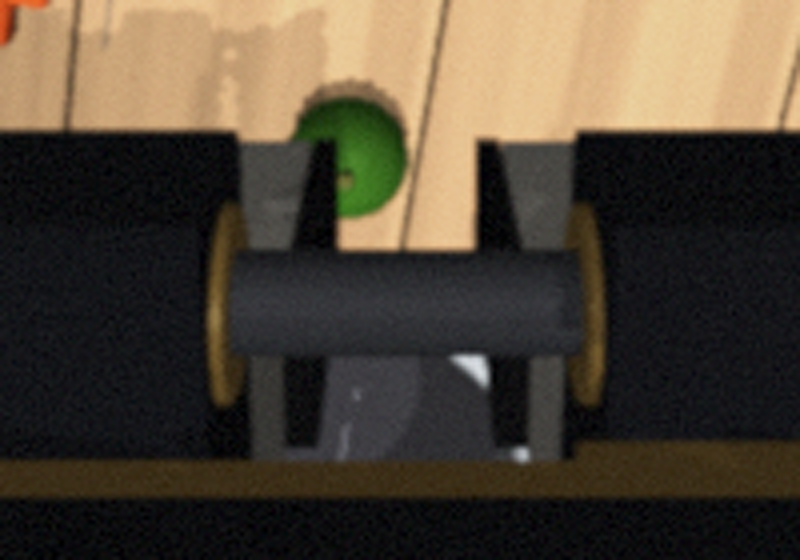

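The wrist view shows no finger where the TCP should project, around (307..335, 216..242). From the pad gap, the finger ends lie about 40 mm behind the stated TCP, so at TCP z=5 they passed over the 31 mm domes. I'll check that by gently touching down on free counter.

```bash
python3 - <<'E'
from h import *
p=np.array([526,-109.]);d=(G-p)/np.linalg.norm(G-p);a=p-d*105
q=(R.from_euler('z',np.arctan2(d[1],d[0])+np.pi)*R.from_euler('x',np.pi)).as_quat()
bot.move_ptp([*a,120],q);bot.line_to([*a,5],200);bot.line_to([*a,-18],80)
f0=bot.read_state()["contact_force"];z=-18
while z>-50:
    z-=2;bot.line_to([*a,z],40);s=bot.read_state()
    if abs((s["contact_force"]-f0)[2])>4: break
print(s["t"],z,s["tcp_pos"],s["contact_force"],f0)
cv2.imwrite("pics/p.png",bot.camera("scene")[:,:,::-1])
bot.line_to([*a,z+6],40)
im=cv2.imread("pics/p.png");cv2.imwrite("pics/pc.png",cv2.resize(im[150:290,160:360],None,fx=4,fy=4,interpolation=cv2.INTER_CUBIC))
E
```

```text
27.125 -32 [ 543.47248638 -212.66806798  -31.45746004] [-0.6510862   0.78664188  6.66651908] [ 0.25122935 -0.65249017  0.03639518]
```

View pics/pc.png

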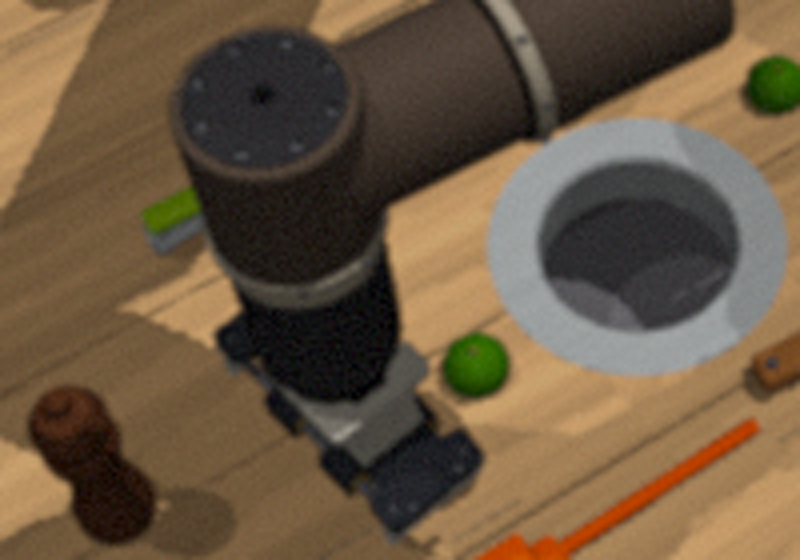

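Contact came at TCP z≈-31.5, so the real finger ends are about 31 mm above the stated TCP. The picture shows the gripper over free counter, with the lower corners of its body at about (259,284) and (280,266). That gives the body's true height, which matters near the 51 mm brush.

```bash
python3 - <<'E'
from h import *
d=np.array([-.163,.987]);e=np.array([.987,.163]);t=np.array([543.5,-212.7]);c=C["scene"];W=c["view"]
for z in(35,50,66,80,95,110):
    o=[]
    for s in(-39,39):
        P=np.array([*(t+e*96.5+d*s),z]);x=W[:3,:3]@P+W[:3,3];o.append(np.round([c["cx"]-c["fx"]*x[0]/x[2],c["cy"]+c["fy"]*x[1]/x[2]],0))
    print(z,o)
for u,v in((259,284),(280,266),(252,273)):
  for z in (35,66,90):
    P=ray("scene",u,v,z)[:2]-t;print(u,v,z,"along",(P@e).round(0),"push",(P@d).round(0))
E
```

```text
35 [array([261., 293.]), array([283., 274.])]
50 [array([261., 291.]), array([283., 272.])]
66 [array([260., 289.]), array([283., 270.])]
80 [array([259., 287.]), array([282., 268.])]
95 [array([259., 284.]), array([282., 265.])]
110 [array([258., 282.]), array([282., 263.])]
259 284 35 along 73.0 push -27.0
259 284 66 along 85.0 push -33.0
259 284 90 along 94.0 push -37.0
280 266 35 along 72.0 push 49.0
280 266 66 along 84.0 push 41.0
280 266 90 along 93.0 push 35.0
252 273 35 along 35.0 push -20.0
252 273 66 along 48.0 push -26.0
252 273 90 along 58.0 push -31.0
```

The body corners fit a height of about 80–90 mm. The whole gripper therefore sits about 31 mm higher than stated, and its body clears everything near the paths. I'll sweep again at TCP z=-26, lime_c first, and check.

```bash
sed -i 's/,hi\],q);bot.line_to(\[\*a,40\],200)/,hi],q);bot.line_to([*a,5],200)/; s/\[\*a,5\],50)/[*a,-26],60)/; s/\[\*e,5\],70/[*e,-26],75/; s/\[\*e,100\],150/[*e,60],200/' h.py; tail -9 h.py
python3 - <<'E'
from h import *
def limes(tag):
    for n in("scene","top"):
        im=bot.camera(n)
        for c,q in blobs(im,(40,120,12),(75,255,255),20):
            P=ray(n,*c,13)
            if 380<P[0]<640 and -250<P[1]<300: print(tag,n,q,P.round(0))
bot.move_gripper(30)
sweep((526,-109),np.pi,5)
print(bot.read_state()["t"]);limes("after c")
cv2.imwrite("pics/c3.png",bot.camera("scene")[:,:,::-1])
E
```

```text
from scipy.spatial.transform import Rotation as R
G=np.array([500,48.7])
def sweep(p,k,hi):
    p=np.array(p,float);d=(G-p)/np.linalg.norm(G-p);a=p-d*62;e=G-d*40
    q=(R.from_euler('z',np.arctan2(d[1],d[0])+k)*R.from_euler('x',np.pi)).as_quat()
    bot.move_ptp([*a,hi],q);bot.line_to([*a,5],200)
    bot.line_to([*a,-26],60);s=bot.read_state();print(s["t"],s["tcp_pos"],s["contact_force"])
    bot.line_to([*e,-26],75);s=bot.read_state();print(s["t"],s["tcp_pos"],s["contact_force"])
    bot.line_to([*e,60],200)
29.1833 [ 536.09542779 -170.18451119  -26.20177673] [ 0.94953053 -0.45846204  0.7886229 ]
31.7583 [506.48526927   9.02189249 -26.02028462] [ 0.67321587 -0.39262251 -0.69214375]
32.3417
after c scene [347 164  14  14 146] [448. 214.  13.]
after c scene [372 190  15  14 155] [568. 221.  13.]
after c top [247 223   7   7  34] [433. 205.  13.]
```

```bash
python3 - <<'E'
from h import *
sweep((446.5,216),0,80)
sweep((566,224),0,60)
p=bot.read_state()["tcp_pos"]
bot.line_to([p[0],p[1],150],250)
bot.move_ptp([560,-150,200],bot.read_state()["eef_rot"])
for n in("scene","top"):
    im=bot.camera(n);cv2.imwrite(f"pics/{n}9.png",im[:,:,::-1])
    for c,q in blobs(im,(40,110,8),(75,255,255),12):
        P=ray(n,*c,13)
        if 350<P[0]<700 and -300<P[1]<320: print(n,q,P.round(0))
print(bot.read_state()["t"])
a=cv2.imread("pics/scene9.png")[110:300,170:460];b=cv2.imread("pics/top9.png")[110:300,130:420]
cv2.imwrite("pics/fin.png",cv2.resize(cv2.hconcat([a,b]),(800,262)) if 0 else cv2.vconcat([cv2.resize(a,(458,300),interpolation=cv2.INTER_CUBIC),cv2.resize(b,(458,300),interpolation=cv2.INTER_CUBIC)]))
E
```

```text
34.7583 [427.57162842 275.06846583 -26.16892463] [-0.50195566 -0.36209319 -1.1466096 ]
37.5417 [487.79693995  86.96442669 -25.99365692] [1.15798916 0.03877283 0.01097955]
40.1 [587.85483106 282.00275751 -26.21121887] [-0.2776466   0.35253611 -0.54504035]
43.0417 [514.17297093  86.28749755 -26.01265401] [ 1.0995465  -0.10213075 -0.08980439]
45.2
```

View pics/fin.png

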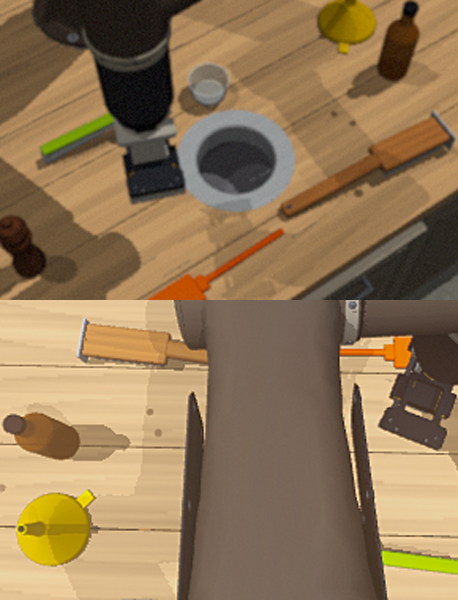

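The final views show no limes on the boards, the flange or in the mouth, and every other item I can see is where it was. I'm handing in.

```bash
python3 -c "
from plant import bot
print(bot.close_job())"
```

```text
the job is handed in; nothing more can be done
None
```

I swept all three lime halves into the waste chute and handed the job in at about 45 s; the last pictures show none on the counter or in the mouth and nothing else visibly moved, though the bin and the press cup were out of view; a first pass had missed the limes because the fingers end about 31 mm short of the stated TCP.

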